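# Screw the brass hose elbow home to the red line

### The job

For the dye-spraying air line: the brass elbow has been started by hand in the socket that its blue bench vise clamps. Screw it in, clockwise seen from above, until it tightens and its hose barb points along the red line on top of that vise; stop there without turning it clearly past the line, and let go. Leave the black elbow in the other vise as it is.

Things in the scene. Friction and masses are not known exactly. Their poses are not given: they have to be found in the camera images.
- brass_elbow (a joint): How far the brass elbow is screwed in, rad; grows clockwise seen from above. Starts at 0 to 0.4; at 1.3 its barb lies over the red line; thread ends at 2.2. Turns easily at first (0.07 N m at 0) and stiffens as its seal bites (about 0.15 N m at 0.5, 0.24 at 1.0, 0.29 at 1.3, 0.34 at 1.6). Up to 1.6 it stays where it is left; it does not sink.
- brass_grip (a point): Middle of the brass elbow's flat-sided body, on its upright turning axis, 106 mm above the table: grip here. x points level along the hose barb and turns with it, z up. Body 24 mm wide (y, the way to grip), 42 long (x -20 to 22), 27 high; the 16 mm thick barb goes on to x = 59. Blue vise below, fixed, about 110 x 165 mm, top at 62 mm; brass socket in it 31 mm wide, top at 74 mm.
- mark (a point): Outer end of the red line (7 x 56 mm) painted on the flat top of the vise that holds the brass elbow, 63 mm above the table. The line points straight out from the elbow's turning axis, 75 mm away level, to this point. It does not turn with the elbow; y points outwards along the line, z up.
- black_barb (a point): Open end of the barb of the black plastic elbow, a bystander of the same shape in an equal blue vise, already over its own red line: leave it alone. The point is 59 mm from that elbow's upright axis, 106 mm above the table; x points outwards along the barb, z up.
Mind the look-alikes: they are no part of the job. What is shaped like the part that bears brass_elbow but pink or white is not meant.

How it is judged:
By the outcome, as a careful person would: the job done as asked, in the order asked, and still so for the second after the job is handed in, with the robot touching nothing.
It also fails if it takes over 32 s, if anything falls off the work surface, if the arm or the gripper's body presses on something with over 40 N, if the wrist force passes 120 N, or if a joint passes its speed limit or range.

### The arm

A 6-joint arm with a two-finger parallel gripper is mounted at the origin on the work surface. World frame = base frame: x ahead of the robot, y to its left, z up, the work surface at z = 0. Lengths are in m, angles in degrees, forces in N, time in s.
With the tool pointing down it reaches from about 0.425 to 0.95 m from the base axis. Payload 3.5 kg.
Tool frame: the origin (TCP) lies on the centre line of the jaws, within the pads' length; the fingertips stand 22 mm ahead of it and the grasp point (between the pads) lies 3 mm ahead of it; z points along the fingers, y is the line along which they close (so a half turn about z gives the same grasp; the last joint's range is limited). The gripper opens to 85 mm and grips with 20 to 120 N. Pads are 22 mm wide; open, the fingers measure 114 mm over their backs; the gripper's body (76 mm by 85 mm) begins 54 mm behind the grasp point. The pads swing forward as they close: fully open they stand 13 mm farther back than shut.
Start: joints at [-75.974, 16.404, 90.338, -0, 73.258, -8.594], TCP at [0.26, -0.623, 0.253] pointing down, gripper open.
Joint ranges: [-158.93, 158.93], [-51.34, 127.21], [12.03, 142.37], [-87.48, 267.48], [13.55, 161.25], [-162.69, 162.69]. Speed limits (degrees/s): [159.86, 159.86, 180, 180, 180, 180].

### API

Orientations are given as [roll, pitch, yaw] about the fixed x, y, z axes, in that order (R = Rz(yaw) Ry(pitch) Rx(roll)).
In Python, from cell import telemetry, get_image, ctrl gives the robot as it stands.
- The arm moves only by the shell command python3 -m pendant 'ROWS' [FORCE]. ROWS is JSON, a list that holds one entry, the list of rows, each a list of 7 numbers: the shift along the tool's x, y, z in mm, then the turn, a rotation vector about the tool's x, y, z in rad, then the opening, from 0 (shut) to 1 (fully open). In form: [[[x, y, z, wx, wy, wz, hand], ...]]. A call has 1 to 5 rows; each row shifts and turns the commanded pose from where the row before left it, along the tool's axes as they then stand; what a row does not reach is not made up. A row lasts 1/10 s, in which the tool goes at most 50 mm and 8.59 degrees, less where a joint would pass 70% of its speed; a pose out of reach is approached as far as the arm can. A call is refused whole if a number of a shift passes 50 or a number of a turn 0.15, either way. A call with a gripper value outside its range is refused whole. The fingers move at their own pace and stop on an object; FORCE is the grip in N (left out, the last holds). Time passes only in rows, so rows that do not move let the fingers close. It gives the time, the measured TCP pose, the force, the opening and the grip force at its end, in the units of the state.
- telemetry.read_state(): the state, without advancing time (a new reading comes with each control period).
- get_image(name): name is "scene" or "top" or "wrist"; returns a dict with "color" (400x640x3 uint8, red, green, blue), "fx", "fy", "cx", "cy" (pixels), "dist" ([k1, k2, p1, p2, k3] as OpenCV has them; the pictures are not rectified), "eye" and "attitude" of the camera in the world. Camera axes: x right, y down, z forward; pixel columns grow to the right and rows downward; lengths in m; the calibration is good to about 2 mm. A picture is of the moment at which its call begins. There is no depth.
- ctrl.hand_in(): hands the job in; it is judged then, once.
The state is a dict: "clock": time; "qpos": joint angles; "dq": joint speeds; "tau": joint torques, N m; "tcp_pos": TCP position; "tool_rot": TCP orientation; "force": force on the tool from outside, world axes, zero at the start; "moment": the same for the moment, N m; "finger_gap": finger opening in m; "finger_force": force on a finger pad.
Only numpy, scipy, OpenCV 4.12 (cv2) and the standard library are available. Lean on these libraries where they do the work, as an engineer would, in place of code of your own. Each camera call takes 0.05 s, during which the arm holds its last target. There are 200 camera calls.

## Working session

There is one attempt and no reset: what is moved stays moved. The work goes in short steps, Python scripts to look and compute and a shell command to move; the robot and the scene stay as the last step left them, time stands still between calls to the robot, and variables do not carry over. Pictures are saved under pics/ and viewed, at most 10 in all, crops included, and the job is handed in when it is done.

```bash
ls; mkdir -p pics
python3 - <<'E'
from cell import telemetry,get_image
import cv2,pickle
d={n:get_image(n) for n in("scene","top")}
pickle.dump(d,open("a.pkl","wb"))
import numpy as np
cv2.imwrite("pics/a.png",cv2.cvtColor(np.vstack([cv2.resize(d[n]["color"],(480,300)) for n in d]),cv2.COLOR_RGB2BGR))
cv2.imwrite("pics/top.png",cv2.cvtColor(d["top"]["color"],cv2.COLOR_RGB2BGR))
for n in d: print(n,{k:v for k,v in d[n].items() if k!="color"})
print(telemetry.read_state())
E
```

```text
pics
scene {'fx': 437.4744297464584, 'fy': 437.4744297464584, 'cx': 319.7640911799125, 'cy': 203.70168825532886, 'dist': array([0.01650377, 0.        , 0.        , 0.        , 0.        ]), 'eye': array([1.41231459, 0.54972495, 0.81124977]), 'attitude': array([-123.36763716,   -1.4614445 ,  124.58198509])}
top {'fx': 378.359026634528, 'fy': 378.359026634528, 'cx': 314.14263353087625, 'cy': 193.4093159140587, 'dist': array([0.00117263, 0.        , 0.        , 0.        , 0.        ]), 'eye': array([ 0.36682987, -0.04233805,  1.05270382]), 'attitude': array([-171.06476884,   -0.99704559,  -88.39190196])}
{'clock': 0.1, 'qpos': array([-7.59743880e+01,  1.64487110e+01,  9.04142881e+01,  1.81583526e-03,
        7.32576846e+01, -8.59433757e+00]), 'dq': array([-0.01640242, -0.15420553, -0.2300836 ,  0.09358217,  0.00517212,
       -0.05488528]), 'tau': array([ 1.05020008e-03, -4.07292473e+01, -2.93699616e+01, -1.50714736e-04,
        3.41941726e-03,  4.43329666e-07]), 'tcp_pos': array([ 0.2595176 , -0.62253082,  0.25208266]), 'tool_rot': array([-1.79880931e+02, -1.97529265e-02,  2.26194041e+01]), 'force': array([ 0.26278856, -0.89758967, -0.04951731]), 'moment': array([-0.0072963 ,  0.00670796, -0.01586423]), 'finger_force': 0.0, 'finger_gap': 0.08555239801612632}
```

View pics/a.png

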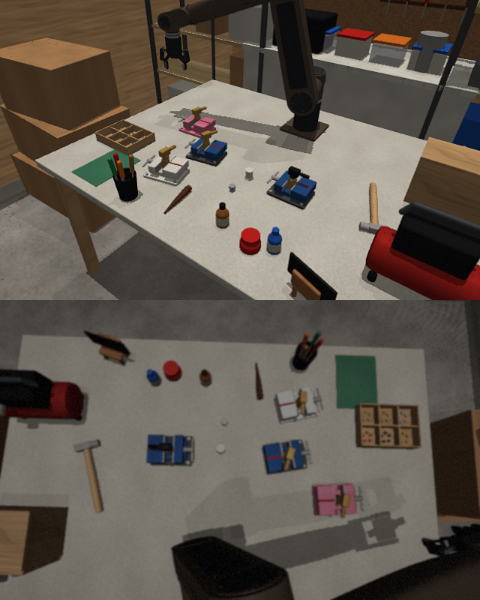

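View pics/top.png

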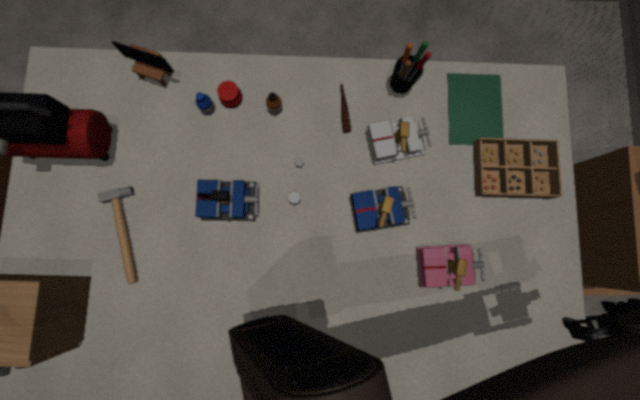

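The blue vise with the brass elbow is at about (383,208) in the top view. The pink and white look-alikes are at (448,266) and (400,140), and the black elbow is at (228,200). Next I'll zoom in.

```bash
cat > h.py <<'E'
import numpy as np,cv2
from scipy.spatial.transform import Rotation as R
def ray(d,uv):
    K=np.array([[d["fx"],0,d["cx"]],[0,d["fy"],d["cy"]],[0,0,1]])
    p=cv2.undistortPoints(np.array(uv,float).reshape(-1,1,2),K,d["dist"]).reshape(-1,2)
    A=R.from_euler("xyz",d["attitude"],degrees=True).as_matrix()
    return np.c_[p,np.ones(len(p))]@A.T
def plane(d,uv,z):
    r=ray(d,uv); return d["eye"]+r*((z-d["eye"][2])/r[:,2])[:,None]
def pix(d,P):
    A=R.from_euler("xyz",d["attitude"],degrees=True).as_matrix()
    K=np.array([[d["fx"],0,d["cx"]],[0,d["fy"],d["cy"]],[0,0,1]])
    rv=cv2.Rodrigues(A.T)[0]
    return cv2.projectPoints(np.array(P,float).reshape(-1,3),rv,-A.T@d["eye"],K,d["dist"])[0].reshape(-1,2)
E
python3 - <<'E'
from h import *
import pickle
d=pickle.load(open("a.pkl","rb"))
t=d["top"]["color"][170:250,330:430]; 
p0=plane(d["top"],[[383,208]],.08)[0]; u=pix(d["scene"],p0)[0]; print(p0,u)
u=u.astype(int); s=d["scene"]["color"][u[1]-40:u[1]+40,u[0]-50:u[0]+50]
print(u-[50,40])
o=np.vstack([cv2.resize(x,None,fx=3.7*2 if 0 else 3.7,fy=3.7,interpolation=cv2.INTER_CUBIC) for x in(t,s)])
o=np.clip(o*1.5,0,255).astype(np.uint8)
cv2.imwrite("pics/b.png",cv2.cvtColor(o,cv2.COLOR_RGB2BGR))
for n in d:
    im=d[n]["color"]; h=cv2.cvtColor(im,cv2.COLOR_RGB2HSV)
    c=(383,208) if n=="top" else u
    w=np.zeros(h.shape[:2],bool); w[c[1]-35:c[1]+35,c[0]-40:c[0]+40]=1
    for nm,m in (("brass",(h[...,0]>12)&(h[...,0]<28)&(h[...,1]>90)&(h[...,2]>50)),("red",((h[...,0]>168)|(h[...,0]<6))&(h[...,1]>110)&(h[...,2]>50))):
        m=(m&w).astype(np.uint8); k,l,st,ce=cv2.connectedComponentsWithStats(m)
        for i in range(1,k):
            if st[i,4]>8:
                pts=np.argwhere(l==i)[:,::-1].astype(np.float32); print(n,nm,st[i],ce[i],cv2.minAreaRect(pts))
E
```

```text
[ 0.48738925 -0.23469189  0.08      ] [276.430607   186.37112691]
[226 146]
scene brass [257 151  10  13  83] [261.93975904 155.95180723] ((261.5, 157.0), (9.0, 12.0), -0.0)
scene brass [268 173  22  27 259] [275.85328185 183.19305019] ((279.5899658203125, 185.62998962402344), (24.041629791259766, 21.920310974121094), 81.8698959350586)
scene red [239 153  49  30 719] [264.50904033 168.12100139] ((264.4036865234375, 167.3211212158203), (45.97566223144531, 28.35165786743164), 16.699243545532227)
scene red [280 193  16   5  24] [287.83333333 194.83333333] ((287.558837890625, 194.7647247314453), (15.522278785705566, 1.212678074836731), 14.03624439239502)
scene red [236 219   7   2   9] [238.66666667 219.66666667] ((239.0, 219.5), (6.0, 1.0), -0.0)
top brass [379 196  14  32 238] [384.82773109 209.34033613] ((382.95001220703125, 211.1500244140625), (12.016654968261719, 31.306547164916992), 18.434947967529297)
top red [355 207  21   5  44] [365.22727273 209.31818182] ((365.0500183105469, 209.35000610351562), (2.1213202476501465, 20.36467742919922), 81.8698959350586)
```

View pics/b.png

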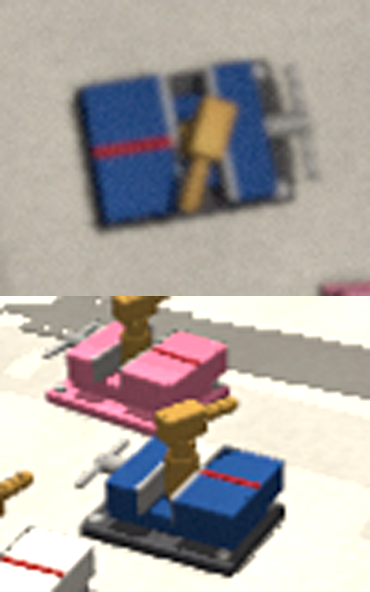

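Top view: the elbow body is at about (388,204) and its barb tip at about (382,226). The red line runs left from (375,208) to (355,211). Going from the barb to the line is clockwise, as expected.

Run:
```python
from h import *
import pickle
D=pickle.load(open("a.pkl","rb")); d=D["top"]
h=cv2.cvtColor(d["color"],cv2.COLOR_RGB2HSV)
w=np.zeros(h.shape[:2],bool); w[173:243,343:423]=1
b=np.argwhere((h[...,0]>12)&(h[...,0]<28)&(h[...,1]>90)&(h[...,2]>50)&w)[:,::-1]
r=np.argwhere(((h[...,0]>168)|(h[...,0]<6))&(h[...,1]>110)&(h[...,2]>50)&w)[:,::-1]
def ax(p):
    c=p.mean(0);e=np.linalg.eigh(np.cov((p-c).T))[1][:,1];s=(p-c)@e;return c,e,s.min(),s.max()
R_=plane(d,r,.063)[:,:2];B=plane(d,b,.118)[:,:2]
c,e,a,z=ax(R_); e*=np.sign(e[1]); print("line",c,np.degrees(np.arctan2(e[1],e[0])),z-a,"axis",c-e*47)if 0 else print("line",c,np.degrees(np.arctan2(e[1],e[0])),z-a,"axis",c-e*.047)
c2,f,a,z=ax(B); f*=-np.sign(f[0]); print("elbow",c2,np.degrees(np.arctan2(f[1],f[0])),(B-c2).dot(f).min(),(B-c2).dot(f).max())
print("axis from ends",c2+f*((B-c2).dot(f).min()-.001+.020))
```

```text
line [ 0.48458253 -0.19106178] 100.325335103822 0.05411160609257828 axis [ 0.49300668 -0.23730065]
elbow [ 0.47952608 -0.23176337] 164.7680158005732 -0.033992556945536954 0.045273760967169785
axis from ends [ 0.49399194 -0.23570233]
```

```bash
python3 -m pendant '[[[36,-26,0,0,0,0,1],[36,-26,0,0,0,0,1],[36,-26,0,0,0,0,1],[36,-26,0,0,0,0,1],[36,-26,0,0,0,0,1]]]' 40
python3 -m pendant '[[[36,-26,0,0,0,0,1],[36,-26,0,0,0,0,1],[36,-26,0,0,0,0,1],[36,-26,0,0,0,0,1],[36,-26,0,0,0,0,1]]]'
python3 -m pendant '[[[0,0,10,0,0,0.131,0.8],[0,0,10,0,0,0.131,0.8],[0,0,10,0,0,0.131,0.8],[0,0,10,0,0,0.131,0.8],[0,0,10,0,0,0.131,0.8]]]'
python3 -m pendant '[[[0,0,0,0,0,0,0.8],[0,0,0,0,0,0,0.8],[0,0,0,0,0,0,0.8]]]'
python3 - <<'E'
from h import *
from cell import get_image,telemetry
import pickle
d=get_image("wrist");pickle.dump(d,open("w.pkl","wb"))
print({k:v for k,v in d.items() if k!="color"},telemetry.read_state()["qpos"])
cv2.imwrite("pics/w.png",cv2.cvtColor(d["color"],cv2.COLOR_RGB2BGR))
print(pix(d,[[.4935,-.2365,.1195],[.4935,-.2365,.063],[.48,-.1627,.063]]))
E
```

```text
clock: 0.6
tcp_pos: [0.3763, -0.432, 0.2527]
tool_rot: [-179.9, -0.0, 22.6]
force: [0.5, -0.6, 0.3]
finger_gap: 0.0851
finger_force: 0.0
clock: 1.1
tcp_pos: [0.4924, -0.2427, 0.2529]
tool_rot: [-180.0, 0.0, 22.6]
force: [0.7, -0.0, 0.3]
finger_gap: 0.0857
finger_force: 0.0
clock: 1.6
tcp_pos: [0.4917, -0.2442, 0.2023]
tool_rot: [-180.0, 0.1, -15.2]
force: [-0.7, -0.6, -0.1]
finger_gap: 0.0684
finger_force: 0.0
clock: 1.9
tcp_pos: [0.4922, -0.2448, 0.2039]
tool_rot: [180.0, -0.0, -14.8]
force: [0.1, 0.5, -0.3]
finger_gap: 0.0685
finger_force: 0.0
{'fx': 318.9055041417487, 'fy': 318.9055041417487, 'cx': 314.96607195096783, 'cy': 195.8846983425504, 'dist': array([0.01283306, 0.        , 0.        , 0.        , 0.        ]), 'eye': array([ 0.5667305 , -0.26560546,  0.32492602]), 'attitude': array([ 1.62514858e+02,  5.40913879e-03, -1.04835422e+02])} [-3.70206766e+01  3.27352804e+00  1.10676529e+02 -6.67878018e-04
  6.59818330e+01  6.78047262e+01]
[[301.3545422  214.63899402]
 [304.04491454 191.13407068]
 [227.80994949 225.66839267]]
```

View pics/w.png

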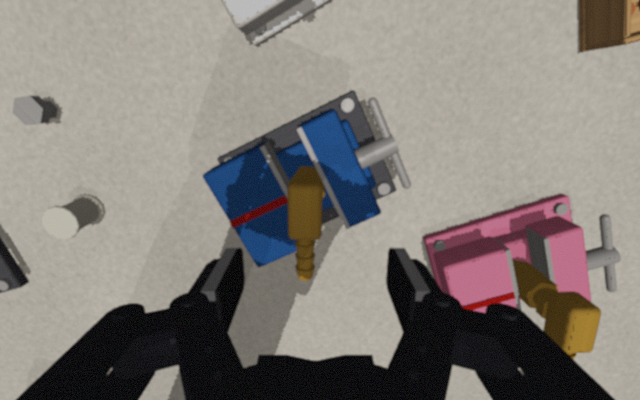

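The wrist view shows the body at about (305,203), the barb end at (305,277) and the red line running from (287,201) to (233,222). I'll refine the axis and angles from this view.

```bash
cat > m.py <<'E'
from h import *
def meas(d,box=None):
    h=cv2.cvtColor(d["color"],cv2.COLOR_RGB2HSV)
    w=np.zeros(h.shape[:2],bool); x0,y0,x1,y1=box; w[y0:y1,x0:x1]=1
    def big(m,z):
        k,l,st,ce=cv2.connectedComponentsWithStats((m&w).astype(np.uint8)); i=1+st[1:,4].argmax(); print(st[i])
        return plane(d,np.argwhere(l==i)[:,::-1],z)[:,:2]
    def ax(P,s):
        c=P.mean(0);e=np.linalg.eigh(np.cov((P-c).T))[1][:,1];e*=np.sign(e@s)
        t=(P-c)@e;return c,e,t.min(),t.max()
    Rr=big(((h[...,0]>168)|(h[...,0]<8))&(h[...,1]>130)&(h[...,2]>50),.063)
    B=big((h[...,0]>10)&(h[...,0]<28)&(h[...,1]>90)&(h[...,2]>30),.106)
    c,e,a,z=ax(Rr,np.array([-.2,1])); print("line",np.degrees(np.arctan2(e[1],e[0])),"len",z-a,"axis",c+e*(z-.075), c-e*.047)
    g,f,a,z=ax(B,np.array([-.9,.4])); print("elbow",np.degrees(np.arctan2(f[1],f[0])),"len",z-a,"axis",g+f*(z-.059))
    return e,f
E
python3 - <<'E'
from m import *
import pickle
d=pickle.load(open("w.pkl","rb"))
meas(d,(200,150,345,290))
# body edges / barb tip by hand
t=plane(d,[[305,277]],.106)[0];b=plane(d,[[306,169]],.1195)[0]
print(t,b,np.degrees(np.arctan2(*(t-b)[1::-1])))
E
```

```text
[231 196  57  31 441]
[ 287  167   38  114 2955]
line 101.01960685039867 len 0.05459741216119975 axis [ 0.4950282  -0.23990919] [ 0.49498502 -0.23968744]
elbow 163.80913344504694 len 0.0905162420870514 axis [ 0.49204273 -0.23828391]
[ 0.43779874 -0.22337413  0.106     ] [ 0.52361484 -0.24806368  0.1195    ] 163.94931017947292
```

```bash
python3 -m pendant '[[[1,-6,0,0,0,0.02,0.8],[0,0,28,0,0,0,0.8],[0,0,28,0,0,0,0.8],[0,0,15,0,0,0,0.8],[0,0,0,0,0,0,0.8]]]' 40
python3 - <<'E'
from m import *
from cell import get_image,telemetry
import pickle
d=get_image("wrist");pickle.dump(d,open("w2.pkl","wb"))
cv2.imwrite("pics/w2.png",cv2.cvtColor(d["color"],cv2.COLOR_RGB2BGR))
s=telemetry.read_state();print(s["tcp_pos"],s["tool_rot"])
T=s["tcp_pos"].copy();T[2]=.1195
print(pix(d,[T,[*T[:2],.106]]))
E
```

```text
clock: 2.45
tcp_pos: [0.4932, -0.2382, 0.13]
tool_rot: [-179.9, 0.3, -16.0]
force: [0.6, 0.3, 0.2]
finger_gap: 0.0683
finger_force: 0.0
[ 0.49415435 -0.23887478  0.13182607] [-1.79966006e+02  9.09077485e-02 -1.60349612e+01]
[[313.72049776 267.22761984]
 [313.87844995 253.35748088]]
```

View pics/w2.png

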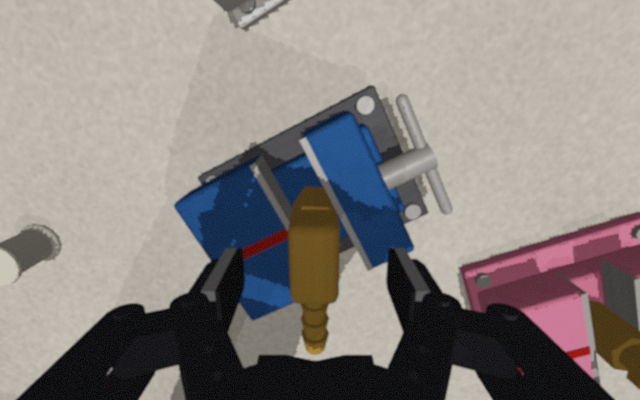

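The body sits centred between the fingers (column 315). The back edge of its top face is at row ~207, its front edge at ~302, and the barb end at ~352.

```bash
python3 - <<'E'
from m import *
import pickle
d=pickle.load(open("w2.pkl","rb"))
a,b=plane(d,[[316,207],[315,302]],.1195);c=plane(d,[[315,350]],.106)[0]
f=(b-a)[:2];L=np.linalg.norm(f);f/=L
print(a,b,L,np.degrees(np.arctan2(f[1],f[0])),"axis",a[:2]+.02*f,b[:2]-.022*f,c[:2]-.059*f)
E
python3 - <<'E'
from h import *; import pickle
d=pickle.load(open("w2.pkl","rb"))
a,b,c,e=plane(d,[[292,270],[338,270],[294,240],[335,240]],.1195);print(np.linalg.norm(a-b),(a+b)/2,np.linalg.norm(c-e),(c+e)/2)
E
```

```text
[ 0.52244672 -0.24809153  0.1195    ] [ 0.47576927 -0.23420203  0.1195    ] 0.04870013315281971 163.42891524794197 axis [ 0.50327739 -0.24238744] [ 0.49685553 -0.24047653] [ 0.49247882 -0.23953274]
0.02144719454176952 [ 0.49258979 -0.23904146  0.1195    ] 0.018521327714586984 [ 0.50741514 -0.24307411  0.1195    ]
```

```bash
python3 -m pendant '[[[0,0,15,0,0,0,0.8],[0,0,8,0,0,0,0.8],[0,0,0,0,0,0,0.3],[0,0,0,0,0,0,0.2],[0,0,0,0,0,0,0.2]]]' 50
python3 -m pendant '[[[0,0,0,0,0,0,0.1],[0,0,0,0,0,0,0],[0,0,0,0,0,0,0]]]' 60
python3 -c "
from cell import telemetry as t
s=t.read_state();print(s['moment'],s['qpos'])"
```

```text
clock: 3.0
tcp_pos: [0.495, -0.2382, 0.1101]
tool_rot: [-179.8, -0.0, -16.1]
force: [-2.7, 2.4, 6.9]
finger_gap: 0.0257
finger_force: 51.2
clock: 3.3
tcp_pos: [0.495, -0.2382, 0.1102]
tool_rot: [-179.9, -0.0, -16.1]
force: [0.3, 5.0, 4.8]
finger_gap: 0.0249
finger_force: 58.7
[ 0.99004988 -0.02213213 -0.00361493] [-36.33228228  10.14401343 114.05636171   0.14565896  55.8142056
  69.66702808]
```

```bash
python3 -m pendant '[[[0,0,0,0,0,0.06,0],[0,0,0,0,0,0.08,0],[0,0,0,0,0,0.08,0],[0,0,0,0,0,0.08,0],[0,0,0,0,0,0,0]]]' 80
python3 -c "
from cell import telemetry as t
s=t.read_state();print(s['moment'],s['qpos'])"
```

```text
clock: 3.8
tcp_pos: [0.495, -0.2383, 0.1104]
tool_rot: [-179.9, 0.0, -33.3]
force: [-1.1, 5.7, 4.8]
finger_gap: 0.0239
finger_force: 78.3
[ 0.96974497  0.01114564 -0.11522119] [-36.33477861  10.13304267 114.04860337   0.1171237   55.82480434
  86.94094333]
```

```bash
python3 -m pendant '[[[0,0,0,0,0,0.08,0],[0,0,0,0,0,0.08,0],[0,0,0,0,0,0.08,0],[0,0,0,0,0,0.08,0],[0,0,0,0,0,0,0]]]' 80
python3 -m pendant '[[[0,0,0,0,0,0.08,0],[0,0,0,0,0,0.08,0],[0,0,0,0,0,0.08,0],[0,0,0,0,0,0.08,0],[0,0,0,0,0,0,0]]]' 80
python3 - <<'E'
from m import *
from cell import get_image,telemetry
import pickle
s=telemetry.read_state();print(s["moment"],s["qpos"])
D={n:get_image(n) for n in("wrist","top","scene")};pickle.dump(D,open("w3.pkl","wb"))
d=D["wrist"]
o=d["color"];t=cv2.resize(D["top"]["color"][170:250,330:430],(320,256),interpolation=2)
t2=cv2.resize(D["scene"]["color"][146:226,226:326],(320,256),interpolation=2)
o=cv2.resize(np.vstack([o,np.hstack([t,t2])]),(560,574))
cv2.imwrite("pics/w3.png",cv2.cvtColor(np.clip(o*1.3,0,255).astype(np.uint8),cv2.COLOR_RGB2BGR))
E
```

```text
clock: 4.3
tcp_pos: [0.4949, -0.2385, 0.1104]
tool_rot: [-179.9, 0.0, -51.7]
force: [-1.0, 3.9, 5.1]
finger_gap: 0.0238
finger_force: 78.4
clock: 4.8
tcp_pos: [0.4948, -0.2385, 0.1104]
tool_rot: [-180.0, 0.0, -70.0]
force: [-1.4, 4.5, 4.5]
finger_gap: 0.0235
finger_force: 78.4
[0.79724402 0.19601744 0.00854416] [-3.63443556e+01  1.01293349e+01  1.14052290e+02  5.81005534e-02
  5.58368995e+01  1.23583707e+02]
```

View pics/w3.png

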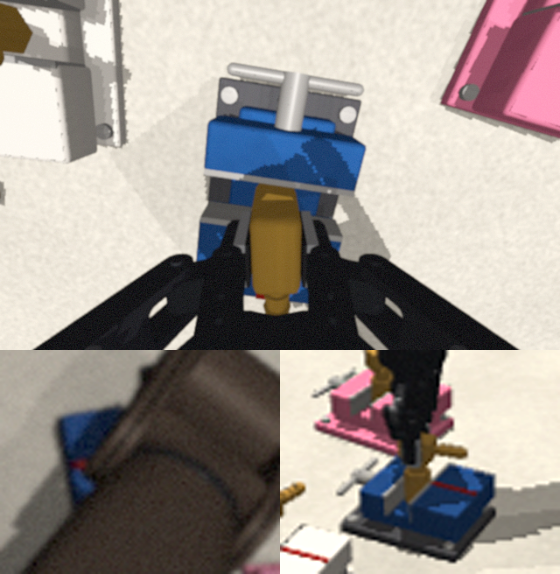

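```bash
python3 -m pendant '[[[0,0,0,0,0,0.06,0],[0,0,0,0,0,0.06,0],[0,0,0,0,0,0.044,0],[0,0,0,0,0,0,0],[0,0,0,0,0,0,0]]]' 80
python3 -m pendant '[[[0,0,0,0,0,0,0.3],[0,0,0,0,0,0,0.8],[0,0,0,0,0,0,0.8],[0,0,0,0,0,0,0.8]]]'
python3 -m pendant '[[[0,0,-20,0,0,0,0.8],[0,0,-30,0,0,0,0.8],[0,0,-30,0,0,0,0.8],[0,0,-30,0,0,0,0.8],[0,0,0,0,0,0,0.8]]]'
python3 - <<'E'
from m import *
from cell import get_image,telemetry
import pickle
d=get_image("wrist");pickle.dump(d,open("w4.pkl","wb"))
cv2.imwrite("pics/w4.png",cv2.cvtColor(d["color"],cv2.COLOR_RGB2BGR))
E
```

```text
clock: 5.45
tcp_pos: [0.4947, -0.2386, 0.1104]
tool_rot: [-180.0, 0.0, -79.3]
force: [-0.6, 4.6, 5.3]
finger_gap: 0.0235
finger_force: 78.4
clock: 5.85
tcp_pos: [0.4944, -0.2396, 0.1092]
tool_rot: [180.0, -0.1, -79.3]
force: [-0.4, 0.2, -0.9]
finger_gap: 0.0678
finger_force: 0.0
clock: 6.35
tcp_pos: [0.4967, -0.2411, 0.2248]
tool_rot: [-179.6, -0.5, -79.3]
force: [0.3, -0.2, 0.5]
finger_gap: 0.0682
finger_force: 0.0
```

View pics/w4.png

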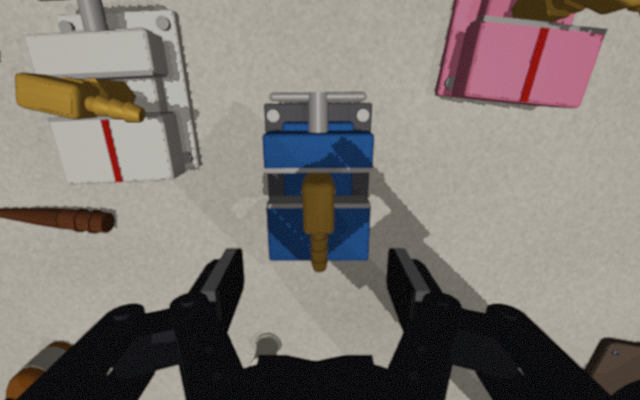

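The arm is clear of the elbow. The barb, at columns 318–320 with its tip at (320,270), covers the line and lies along the centreline of the vise jaws. I'll clear the arm to the side and check the angle from the top view.

```bash
python3 -m pendant '[[[30,27,-10,0,0,0,0.8],[30,27,0,0,0,0,0.8],[30,27,0,0,0,0,0.8],[30,27,0,0,0,0,0.8],[30,27,0,0,0,0,0.8]]]'
python3 -m pendant '[[[30,27,0,0,0,0,0.8],[30,27,0,0,0,0,0.8],[30,27,0,0,0,0,0.8],[30,27,0,0,0,0,0.8],[30,27,0,0,0,0,0.8]]]'
python3 - <<'E'
from m import *
from cell import get_image
import pickle
D={n:get_image(n) for n in("top","scene")};pickle.dump(D,open("w5.pkl","wb"))
o=np.vstack([cv2.resize(x,(500,290),interpolation=2) for x in (D["top"]["color"][179:237,335:435],D["scene"]["color"][150:208,230:330])])
cv2.imwrite("pics/w5.png",cv2.cvtColor(np.clip(o*1.5,0,255).astype(np.uint8),cv2.COLOR_RGB2BGR))
d=D["top"]
def ang(d,box,z):
    h=cv2.cvtColor(d["color"],cv2.COLOR_RGB2HSV);w=np.zeros(h.shape[:2],bool);x0,y0,x1,y1=box;w[y0:y1,x0:x1]=1
    b=np.argwhere((h[...,0]>12)&(h[...,0]<28)&(h[...,1]>90)&(h[...,2]>50)&w)[:,::-1]
    P=plane(d,b,z)[:,:2];c=P.mean(0);e=np.linalg.eigh(np.cov((P-c).T))[1][:,1];e*=np.sign(e[1]);t=(P-c)@e
    print(len(b),np.degrees(np.arctan2(e[1],e[0])),"tip",c+e*t.max(),"len",np.ptp(t))
ang(d,(343,173,423,243),.115)
D0=pickle.load(open("a.pkl","rb"))["top"]; ang(D0,(343,173,423,243),.115)
E
```

```text
clock: 6.9
tcp_pos: [0.388, -0.4123, 0.2273]
tool_rot: [179.9, 0.1, -79.3]
force: [-0.4, -0.6, -0.9]
finger_gap: 0.0684
finger_force: 0.0
clock: 7.4
tcp_pos: [0.2832, -0.5847, 0.2269]
tool_rot: [180.0, 0.2, -79.3]
force: [0.3, -0.2, -0.3]
finger_gap: 0.0687
finger_force: 0.0
224 102.53381663925074 tip [ 0.47968227 -0.18003049] len 0.07861814564187763
238 164.7680158005732 tip [ 0.43606429 -0.22043849] len 0.07952072893348532
```

View pics/w5.png

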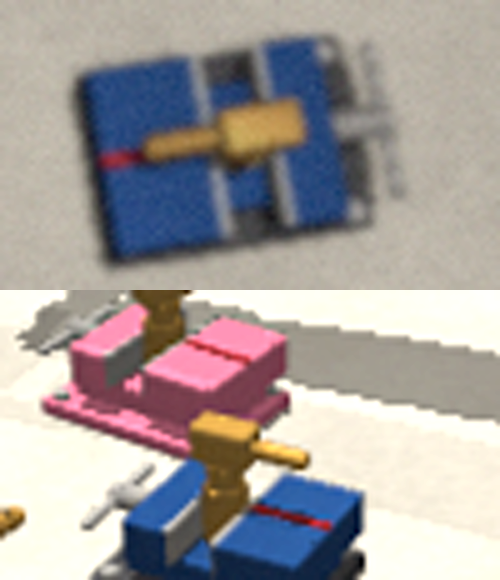

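Run:
```python
from h import *
import pickle
d=pickle.load(open("w4.pkl","rb"));h=cv2.cvtColor(d["color"],cv2.COLOR_RGB2HSV)
def fit(rows,mask,z):
    P=[]
    for v in rows:
        u=np.flatnonzero(mask[v,240:400])+240
        P.append([(u.min(),v),(u.max(),v),((u.min()+u.max())/2,v)])
    P=np.array(P,float);o=[]
    for k in range(3):
        W=plane(d,P[:,k],z)[:,:2];e=np.linalg.eigh(np.cov((W-W.mean(0)).T))[1][:,1];e*=np.sign(e[1]);o.append((round(np.degrees(np.arctan2(e[1],e[0])),2),W.mean(0).round(4)))
    return o
br=(h[...,0]>10)&(h[...,0]<28)&(h[...,1]>90)&(h[...,2]>30)
bl=(h[...,0]>100)&(h[...,0]<125)&(h[...,1]>120)
print("barb",fit(range(236,268),br,.106));print("body",fit(range(186,230),br,.1195));print("all",fit(range(180,268),br,.11))
print("vise",fit(range(212,254),bl,.062));
rd=((h[...,0]>168)|(h[...,0]<8))&(h[...,1]>130)&(h[...,2]>40);p=np.argwhere(rd[195:275,290:350])+[195,290];print("red px",p.tolist()[:20])
W=plane(d,[[319.5,258]],.063);print(W)
# before: line in w.pkl with the same camera; mark point
w=pickle.load(open("w.pkl","rb"));print(plane(w,[[232.5,222.5],[287,203]],.063))
```

```text
barb [(np.float64(103.31), array([ 0.4918, -0.1961])), (np.float64(99.46), array([ 0.4803, -0.1983])), (np.float64(101.39), array([ 0.4861, -0.1972]))]
body [(np.float64(102.74), array([ 0.5059, -0.2376])), (np.float64(100.79), array([ 0.4837, -0.2419])), (np.float64(101.76), array([ 0.4948, -0.2398]))]
all [(np.float64(108.21), array([ 0.5005, -0.2211])), (np.float64(94.98), array([ 0.4822, -0.2246])), (np.float64(101.6), array([ 0.4913, -0.2229]))]
vise [(np.float64(100.74), array([ 0.5329, -0.1859])), (np.float64(106.12), array([ 0.4386, -0.2041])), (np.float64(103.3), array([ 0.4857, -0.195 ]))]
red px []
[[ 0.47976226 -0.16890211  0.063     ]]
[[ 0.48179781 -0.16770957  0.063     ]
 [ 0.48693227 -0.21935711  0.063     ]]
```

Measured angles: elbow about 101.5° and red line 100.3–101.0°, so they agree to within about a degree. The gripper is clear of everything.

```bash
python3 -c "
from cell import ctrl
print(ctrl.hand_in())"
```

```text
the job is handed in; nothing more can be done
None
```

The brass elbow is screwed in about 63° clockwise; its barb lies along the red line (to about 1°, by camera), the gripper has let go and is clear, the black elbow was not touched, and the job was handed in at about 7.5 s.

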